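# Show a loose bearing ball to the bench magnifier from two sides

### The arm

A 6-joint arm with a two-finger parallel gripper is mounted at the origin on the work surface. World frame = base frame: x ahead of the robot, y to its left, z up, the work surface at z = 0. Lengths are in mm, angles in rad, forces in N, time in s.
With the tool pointing down it reaches from about 350 to 975 mm from the base axis. Payload 7.1 kg.
Tool frame: the origin (TCP) lies on the mounting face of the last link; the fingertips stand 182 mm ahead of it and the grasp point (between the pads) lies 163 mm ahead of it (ctrl.finger_overhang is the distance from the TCP to the fingertips, in mm); z points along the fingers, y is the direction in which the jaws open and shut (so a half turn about z gives the same grasp; the last joint's range is limited). The gripper opens to 88 mm and grips with 3 to 60 N. Pads are 20 mm wide; open, the fingers measure 115 mm over their backs; the gripper's body (75 mm by 178 mm) begins 61 mm behind the grasp point.
Start: joints at [-1.155, 0.423, 1.63, -0, 1.089, -0.019], TCP at [263.283, -566.823, 404.675] pointing down, gripper open.
Joint ranges: [-3, 3], [-0.9, 2.11], [0.09, 2.58], [-1.31, 4.45], [0.11, 2.69], [-2.54, 2.54]. Speed limits (rad/s): [2.39, 2.39, 3.01, 3.14, 3.14, 3.14].

### API

Orientations are given as a rotation vector (axis times angle).
In Python, from workcell import ctrl, viewer, recognise gives the robot as it stands.
- The arm moves only by the shell command python3 -m handwheel 'ROWS'. ROWS is JSON, a list of rows, each an object of numbers: "gripper": the closure, from 0 (fully open) to 1 (shut); "tx", "ty", "tz": the shift along the tool's x, y, z in m; "rx", "ry", "rz": the turn, a rotation vector about the tool's x, y, z in degrees. In form: [{"gripper": .., "tx": .., "ty": .., "tz": .., "rx": .., "ry": .., "rz": ..}, ...]. A call has 1 to 8 rows; each row shifts and turns the commanded pose from where the row before left it, along the tool's axes as they then stand; what a row does not reach is not made up. A row lasts 1/8 s, in which the tool goes at most 62.5 mm and 10.7 degrees, less where a joint would pass 70% of its speed; a pose out of reach is approached as far as the arm can. A call with a gripper value outside its range is refused whole. The fingers move at their own pace and stop on an object; the grip force is fixed at half the most. Time passes only in rows, so rows that do not move let the fingers close. It gives the time, the measured TCP pose, the force and the opening at its end, in the units of the state.
- ctrl.get_obs(): the state, without advancing time (a new reading comes with each control period).
- viewer.get_image(name): name is "scene" or "top"; returns a dict with "image" (384x512x3 uint8, red, green, blue), "range_z" (384x512 float32, mm along the optical axis (not along the pixel's ray), 0 where there is no reading), "vfov" (degrees; the focal length in pixels is half the picture's height over the tangent of half this angle, whatever the lens; pixels are square), "cx", "cy" (the principal point, pixels), "k1" (the pictures are not rectified: a ray, as slopes to the right and down, at radius r is drawn at 1 + k1 r^2 times it, then the intrinsics apply), "extrinsics" (4x4, takes a point from world to camera coordinates). Camera axes: x right, y up, looking along -z (the intrinsics and any distortion apply to the point x, -y, -z); pixel columns grow to the right and rows downward; lengths in mm; the calibration is good to about 2 mm. A picture is of the moment at which its call begins.
- ctrl.close_job(): hands the job in, once; it reports no verdict.
Trained networks look in a picture, given as the dict that the camera call returned (one of the last four; its "shot" number tells which), for a name from the list of things; names that differ only in an ending like _2 or _b are one class to them, and where a whole thing is asked for, a point or a joint stands for the part that bears it (a point fixed in the world has none). Each returns a list of dicts, best first, with "p" (0 to 1); they miss things now and then, are a little off and sometimes report something else, mostly with a low value. They report only what shows in the picture. A call takes as long as a camera call. They do not tell look-alikes from the thing itself.
- recognise(picture, name): "xy" ([column, row] as shares, 0 to 1, of the picture: columns of its width, rows of its height, amid what is visible of it).
The state is a dict: "t": time; "qpos": joint angles; "qvel": joint speeds; "joint_torque": joint torques, N m; "ee_pos": TCP position; "orientation": TCP orientation; "ft_force": force on the tool from outside, world axes, zero at the start; "moment": the same for the moment, N m; "width": finger opening in mm.
Only numpy, scipy, OpenCV 4.12 (cv2) and the standard library are available. Lean on these libraries where they do the work, as an engineer would, in place of code of your own. Each camera call takes 0.05 s, during which the arm holds its last target.

### The job

A bearing ball lies loose in the shallow pocket of the small oblong metal tray: lift the tray by its handle bar and hold it level before the bench magnifier, on the side of the glass where the tray started, a short end towards the glass, with the ball level with the middle of the glass and about 11 cm in front of it, still for about two seconds. Then turn the tray a quarter turn so that a long side faces the glass, the ball at the same spot, and finish there, still holding the tray level and steady in the gripper. Never let the ball roll out of its pocket, do not bump the magnifier, and leave the other things on the bench where they are.

Things in the scene. Friction and masses are not known exactly. Their poses are not given: they have to be found in the camera images.
- tray: The aluminium tray, loose on the bench: 120 long (its x) x 84 wide (its y), lip 10 high, floor 4 thick, about 0.24 kg. Origin at the centre of its underside, z up. It looks the same turned half round.
- tray_grip (a point): Centre of the tray's handle bar, 68 above the tray's underside: a straight steel bar 76 long (along the tray's x), 12 wide (along y, the way to pinch it from above), 16 high (from 60 to 76 above the underside). Thin legs of 6 diameter run from each end of the bar, 35 from its centre, down and outwards to the tray's four corners. Axes as the tray's. The bar lies straight above the pocket and the centre of mass.
- ball_center (a point): Centre of the loose steel ball, 25 diameter, 0.064 kg, lying in the pocket in the middle of the tray; its top is 29 above the tray's underside. Its orientation means nothing.
- tray_pocket (a point): Where the ball's centre is when it rests in the middle of the pocket: 16.5 above the tray's underside, 51.5 straight below tray_grip. The pocket is a ring of 20 inside diameter and only 2.5 high; the ball has about 2 of play and climbs out when the tray tips past about 35 degrees or is jerked.
- magnifier: Bench magnifier, fixed: a round foot of 110 diameter and 14 high, a thin post, and an upright round glass in a black frame of 96 diameter and 16 thick, whose centre is 180 above the bench; its top is 228 above the bench. Origin at the centre of the foot on the bench; z up; x runs square through the glass, and the viewing side is -x; y lies in the plane of the glass.
- view_spot (a point): The spot in the air where the ball's centre belongs: on the axis through the middle of the glass, 110 in front of it (at -x of the magnifier), 180 above the bench. Axes as the magnifier's: the tray's x along this x is short end to the glass, the tray's x along this y is long side to the glass.
- jar: Bystander, to be left alone (not shifted by more than 30): screw jar, 66 diameter x 80 tall. Origin at the centre of its underside.
- offcut: Bystander, to be left alone (not shifted by more than 30): flat wooden board offcut, 85 x 200 x 18. Origin at the centre of its underside.
- screwdriver: Bystander, to be left alone (not shifted by more than 30): screwdriver lying on the bench, about 200 long. Origin at the centre of its underside.
- clamp: Bystander, to be left alone (not shifted by more than 30): short pipe clamp lying on the bench: a pipe 300 long with two jaws, 55 tall. Origin at the centre of its underside.
Not all that is in view belongs to the job. Of the things that look like the tray, take the one that is farthest from the robot's base at the start.

How it is judged (in metres and radians):
On the way, in this order (a step that is already met when the one before it is completed fails the run):
1. the tray is lifted clear of the bench with the ball in its pocket (height (world z) of tray above 0.04 m and distance between ball_center and tray_pocket below 0.009 m), for 0.1 s.
2. the tray is held still and level with the ball at the viewing spot and a short end to the glass, for a second (x of ball_center in the frame of view_spot between -0.03 and 0.03 m and y of ball_center in the frame of view_spot between -0.02 and 0.02 m and z of ball_center in the frame of view_spot between -0.02 and 0.02 m and angle between tray_grip's own z axis and vertical below 0.14 rad and distance between ball_center and tray_pocket below 0.009 m and linear speed of tray below 0.04 m/s and angular speed of tray below 0.25 rad/s and contact force between the fingers and tray above 1 N and contact force between tray and magnifier below 0.1 N and angle between the x axis of tray_grip and the x axis of magnifier, either way round below 0.2 rad), for 1 s.
At the end, for the whole second after the job is handed in: Gripper holds the tray, off all else, level within 8 degrees, still (40 mm/s, 0.25 rad/s), long side square to the glass within 11 degrees, ball in its pocket, within 20 mm of the glass's axis sideways and in height, 80 to 140 mm in front of it (x of ball_center in the frame of view_spot between -0.03 and 0.03 m and y of ball_center in the frame of view_spot between -0.02 and 0.02 m and z of ball_center in the frame of view_spot between -0.02 and 0.02 m and angle between tray_grip's own z axis and vertical below 0.14 rad and distance between ball_center and tray_pocket below 0.009 m and linear speed of tray below 0.04 m/s and angular speed of tray below 0.25 rad/s and contact force between the fingers and tray above 1 N and contact force between tray and magnifier below 0.1 N and angle between the x axis of tray_grip and the y axis of magnifier, either way round below 0.2 rad); the arm keeps its last pose, push and grip.
It fails at once if the ball leaves its pocket (distance between ball_center and tray_pocket above 0.012 m).
It fails at once if the magnifier is bumped (contact force between any of tray, the fingers, the arm and magnifier above 2 N).
It fails at once if a bystander (jar, offcut, screwdriver or clamp) is shifted by more than 30 mm (distance of any of jar, offcut, screwdriver, clamp from where it was at the start of the episode above 0.03 m).
It also fails if it takes over 54 s, if anything falls off the work surface, if the arm or the gripper's body presses on something with over 40 N, if the wrist force passes 120 N, or if a joint passes its speed limit or range.

## Working session

There is one attempt and no reset: what is moved stays moved. The work goes in short steps, Python scripts to look and compute and a shell command to move; the robot and the scene stay as the last step left them, time stands still between calls to the robot, and variables do not carry over. Pictures are saved under pics/ and viewed, and the job is handed in when it is done.

```bash
mkdir -p pics; ls
cat > h.py <<'E'
import numpy as np, cv2
from workcell import ctrl, viewer, recognise
def K(p):
    h,w=p['image'].shape[:2]; f=h/2/np.tan(np.radians(p['vfov'])/2); return f
def unproj(p,u,v,z=None,plane=None):
    f=K(p); M=np.array([[f,0,p['cx']],[0,f,p['cy']],[0,0,1.]])
    xd=np.array([(u-p['cx'])/f,(v-p['cy'])/f]); x=xd.copy()
    for _ in range(30): x=xd/(1+p['k1']*(x@x))
    E=np.array(p['extrinsics']); R=E[:3,:3]; t=E[:3,3]
    d=np.array([x[0],-x[1],-1.])
    o=-R.T@t; dw=R.T@d
    if plane is not None: s=(plane-o[2])/dw[2]
    else: s=z if z is not None else p['range_z'][int(round(v)),int(round(u))]
    return o+s*dw
def proj(p,P):
    E=np.array(p['extrinsics']); c=E[:3,:3]@np.array(P)+E[:3,3]
    x=np.array([c[0],-c[1]])/-c[2]; x=x*(1+p['k1']*(x@x)); f=K(p)
    return np.array([p['cx'],p['cy']])+f*x
def cloud(p):
    h,w=p['range_z'].shape; f=K(p); v,u=np.mgrid[:h,:w]
    xd=np.stack([(u-p['cx'])/f,(v-p['cy'])/f],-1); x=xd.copy()
    for _ in range(30): x=xd/(1+p['k1']*(x**2).sum(-1,keepdims=True))
    E=np.array(p['extrinsics']); R=E[:3,:3]; t=E[:3,3]; z=p['range_z'][...,None]
    c=np.concatenate([x[...,:1]*z,-x[...,1:]*z,-z],-1)
    return (c-t)@R
def save(p,n): cv2.imwrite(f'pics/{n}.png',p['image'][:,:,::-1])
E
python3 - <<'E'
from h import *
for n in ['scene','top']:
    p=viewer.get_image(n); save(p,n+'0')
    for k in ['tray','tray_grip','ball_center','magnifier','jar','offcut','screwdriver','clamp']:
        for r in recognise(p,k)[:4]:
            u,v=r['xy'][0]*512,r['xy'][1]*384
            print(n,k,round(r['p'],2),int(u),int(v),unproj(p,u,v).round(0))
E
```

```text
pics
scene tray 0.87 185 208 [ 482. -164.    8.]
scene tray 0.55 326 167 [368. 226.   3.]
scene tray_grip 0.75 322 165 [361. 214.   6.]
scene tray_grip 0.58 180 208 [ 486. -174.   17.]
scene tray_grip 0.58 177 155 [ 287. -191.    4.]
scene tray_grip 0.41 351 226 [573. 253.  10.]
scene ball_center 0.64 183 205 [ 483. -167.   23.]
scene jar 0.67 249 262 [690.  -9.  74.]
scene jar 0.23 149 303 [ 747. -238.   18.]
scene offcut 0.67 152 302 [ 744. -233.   16.]
scene screwdriver 0.71 276 163 [361.  84.  24.]
scene clamp 0.82 351 283 [742. 214.  37.]
top tray 0.98 178 261 [371. 214.   3.]
top tray 0.97 329 218 [ 471. -167.   77.]
top tray 0.55 332 288 [ 293. -181.    1.]
top tray_grip 0.69 329 220 [ 467. -167.   79.]
top tray_grip 0.63 331 289 [ 292. -177.    7.]
top tray_grip 0.6 175 259 [376. 222.   5.]
top ball_center 0.36 327 221 [ 464. -162.   78.]
top magnifier 0.75 160 178 [586. 256.  17.]
top jar 0.62 258 144 [654.  -1.  84.]
top offcut 0.9 348 119 [ 731. -240.   17.]
top screwdriver 0.68 224 272 [344.  93.  29.]
top screwdriver 0.62 323 219 [ 471. -163.   17.]
top clamp 0.7 171 120 [734. 219.  41.]
```

View pics/scene0.png

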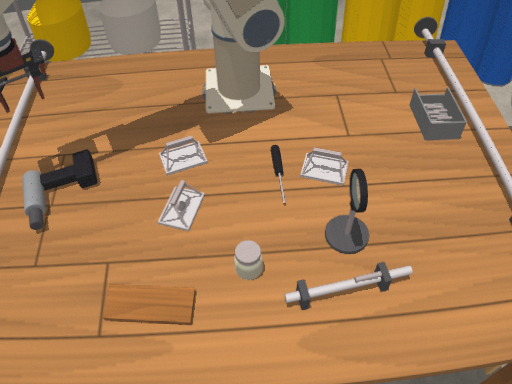

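View pics/top0.png

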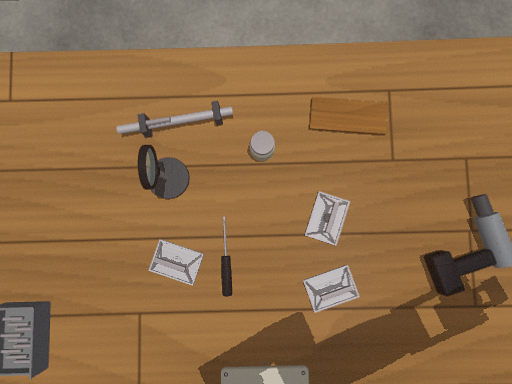

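Run:
```python
from h import *
ps={n:viewer.get_image(n) for n in ['top','scene']}
for n,p in ps.items():
    C=cloud(p)
    # tray
    print(n,'cam',(-np.array(p['extrinsics'])[:3,:3].T@np.array(p['extrinsics'])[:3,3]).round(0))
    for name,c in {'A':(470,-167),'B':(293,-181),'C':(371,214)}.items():
        m=(np.hypot(C[...,0]-c[0],C[...,1]-c[1])<110)
        low=m&(C[...,2]>2)&(C[...,2]<30); bar=m&(C[...,2]>66)&(C[...,2]<85)
        print(name,low.sum(),bar.sum())
        if low.sum()>20: print('  low',cv2.minAreaRect(C[low][:,:2].astype(np.float32)))
        if bar.sum()>5: 
            q=C[bar]; print('  bar',cv2.minAreaRect(q[:,:2].astype(np.float32)),q.mean(0).round(1), (q.min(0)).round(0),q.max(0).round(0))
    m=(np.hypot(C[...,0]-586,C[...,1]-256)<130)
    g=m&(C[...,2]>125)&(C[...,2]<235)
    q=C[g]; print('glass',g.sum(),q.mean(0).round(1),q.min(0).round(0),q.max(0).round(0),cv2.minAreaRect(q[:,:2].astype(np.float32)))
    f=m&(C[...,2]>9)&(C[...,2]<20)&(np.hypot(C[...,0]-586,C[...,1]-256)<70)
    q=C[f]; print('foot',f.sum(),cv2.minEnclosingCircle(q[:,:2].astype(np.float32)),q.mean(0).round(1))
    
p=ps['top']; c=p['image'][170:330,130:380]; save({'image':cv2.resize(c,None,fx=3.2,fy=3.2,interpolation=cv2.INTER_CUBIC)},'crop_top')
p=ps['scene']
c=np.hstack([cv2.resize(p['image'][135:235,150:220],None,fx=5,fy=5,interpolation=cv2.INTER_CUBIC),cv2.resize(p['image'][155:255,310:380],None,fx=5,fy=5,interpolation=cv2.INTER_CUBIC)]); save({'image':c},'crop_scene')
```

```text
top cam [455.   4. 955.]
A 2483 178
  low ((469.31103515625, -166.16818237304688), (217.240234375, 217.4910888671875), 15.691193580627441)
  bar ((473.4604187011719, -172.75796508789062), (12.181329727172852, 75.91793060302734), 70.30951690673828) [ 473.6 -172.1   76.1] [ 436. -189.   66.] [ 511. -155.   80.]
B 2774 193
  low ((292.9937744140625, -181.9237823486328), (216.2563018798828, 218.19593811035156), 42.9332275390625)
  bar ((296.2923889160156, -174.28538513183594), (12.952147483825684, 75.08322143554688), 17.82888412475586) [ 297.1 -173.7   76.2] [ 280. -210.   66.] [ 313. -137.   81.]
C 2494 181
  low ((371.218505859375, 214.74722290039062), (215.40145874023438, 217.42837524414062), 30.154205322265625)
  bar ((371.50909423828125, 217.8890838623047), (75.0531997680664, 11.96231746673584), 70.12554168701172) [371.8 217.1  76.1] [355. 182.  67.] [389. 253.  82.]
glass 786 [587.9 235.4 191.1] [542. 228. 126.] [636. 246. 231.] ((589.082275390625, 237.0440216064453), (94.23200988769531, 17.389812469482422), 0.24114751815795898)
foot 1034 ((589.5678100585938, 237.42637634277344), 5
[... 483 characters left out ...]
((298.5063781738281, -176.33358764648438), (16.354381561279297, 74.25640869140625), 16.799448013305664) [ 300.2 -177.2   73.3] [ 280. -213.   66.] [ 315. -141.   80.]
C 956 155
  low ((362.1927490234375, 208.37918090820312), (194.2216796875, 204.58148193359375), 56.192989349365234)
  bar ((374.3298034667969, 217.64755249023438), (76.45339965820312, 16.627382278442383), 69.09132385253906) [375.5 218.4  73.3] [355. 182.  66.] [392. 255.  79.]
glass 718 [598.7 233.8 187.4] [545. 226. 126.] [641. 245. 229.] ((593.0584106445312, 235.312744140625), (95.70511627197266, 18.514698028564453), 0.9841924905776978)
foot 1117 ((592.4174194335938, 236.81712341308594), 55.34547424316406) [596.6 237.3  13.3]
```

View pics/crop_top.png

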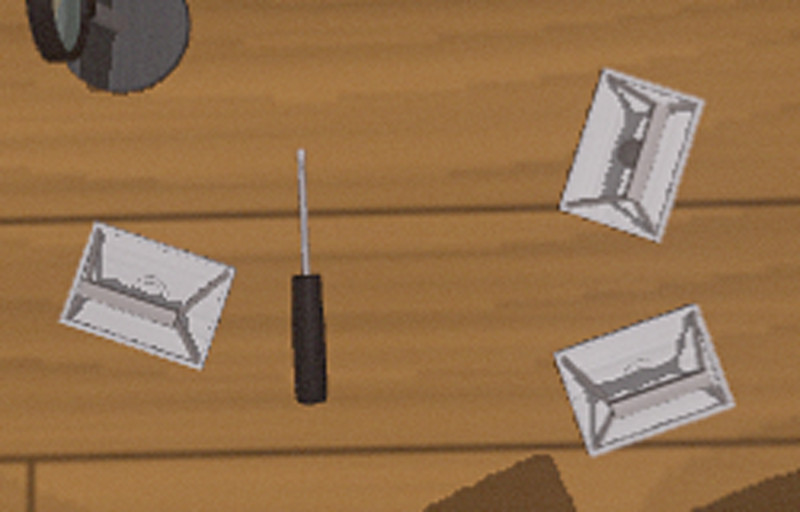

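View pics/crop_scene.png

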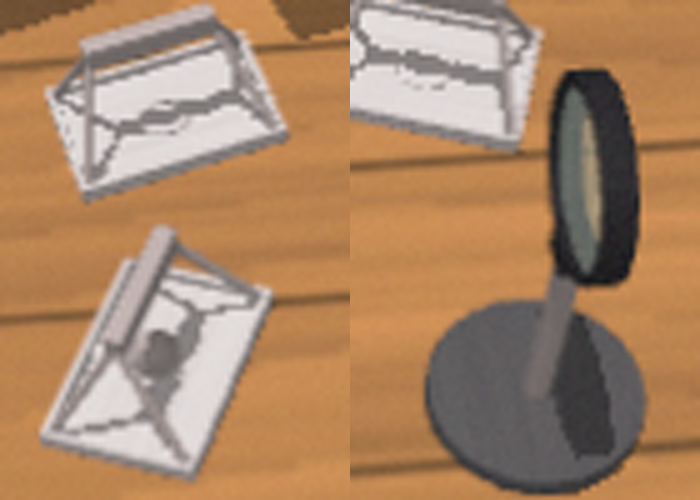

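Run:
```python
from h import *
from scipy.spatial.transform import Rotation as Ro
o=ctrl.get_obs(); print(o)
R=Ro.from_rotvec(o['orientation']).as_matrix(); print(R.round(3))
for n in ['top','scene']:
    p=viewer.get_image(n); C=cloud(p)
    m=(np.hypot(C[...,0]-470,C[...,1]+167)<85)&(C[...,2]<14)
    im=p['image'].astype(int); grey=(abs(im[...,0]-im[...,2])<45)&m
    k=cv2.morphologyEx(grey.astype(np.uint8),cv2.MORPH_OPEN,np.ones((2,2)))>0
    print(n,k.sum(),cv2.minAreaRect(C[k][:,:2].astype(np.float32)))
    # bar top via pixels
    b=(np.hypot(C[...,0]-470,C[...,1]+167)<85)&(C[...,2]>71)
    q=C[b][:,:2]; d=q-q.mean(0); w,V=np.linalg.eigh(d.T@d); a=V[:,1]; s=d@a; 
    print('bar ang',np.degrees(np.arctan2(a[1],a[0])),'mid',(q.mean(0)+a*(s.min()+s.max())/2).round(1),'len',np.ptp(s),np.ptp(d@V[:,0]),np.median(C[b][:,2]))
```

```text
{'t': 1.0, 'qpos': array([-1.15496925e+00,  4.23056817e-01,  1.62989629e+00,  3.14153441e-06,
        1.08859289e+00, -1.89939933e-02]), 'qvel': array([-5.32045630e-04, -3.27577298e-04, -2.74386892e-04, -4.42337945e-05,
       -8.85201583e-04,  8.23788511e-04]), 'joint_torque': array([-7.95606252e-05, -5.44577372e+01, -2.74052149e+01,  6.43934612e-02,
        1.66905258e-02, -1.91432542e-05]), 'ee_pos': array([ 263.30051723, -566.81335087,  404.70350708]), 'orientation': array([3.06759365e+00, 6.77635335e-01, 1.87328057e-05]), 'ft_force': array([-0.34603816, -0.50012579,  1.0369128 ]), 'moment': array([0.05692884, 0.03631251, 0.02364297]), 'width': 87.8973806615471}
[[ 0.907  0.421  0.   ]
 [ 0.421 -0.907 -0.   ]
 [ 0.     0.    -1.   ]]
top 1186 ((487.3251037597656, -118.11067199707031), (219.35562133789062, 126.52205657958984), 75.00879669189453)
bar ang 159.9258996642525 mid [ 473.9 -172.5] len 75.43216606331565 12.623274675683202 76.70500671694728
scene 996 ((802.441650390625, -131.62643432617188), (785.5827026367188, 128.46023559570312), 7.176413059234619)
bar ang 162.17089819247198 mid [ 476.9 -174.3] len 75.82565023966788 13.525743015124906 74.80633516930938
```

```bash
python3 - <<'E'
from h import *
p=viewer.get_image('top')
P=[]
for c in [(604,68),(703,101),(660,241),(561,209)]:
    q=unproj(p,(c[0]+.5)/3.2+130-.5,(c[1]+.5)/3.2+170-.5,plane=10); P.append(q[:2]); print(q.round(1))
P=np.array(P); print(P.mean(0),cv2.minAreaRect(P.astype(np.float32)))
d=P[1]-P[2]+P[0]-P[3]; print(np.degrees(np.arctan2(d[1],d[0])))
E
python3 -m handwheel '[{"rz":9},{"rz":9},{"rz":9},{"rz":9},{"rz":9}]'
```

```text
[ 544.7 -154.4   10. ]
[ 515.7 -233.1   10. ]
[ 404.3 -193.4   10. ]
[ 431.6 -115.3   10. ]
[ 474.07654509 -174.04748423] ((474.3643798828125, -174.20822143554688), (83.82862091064453, 119.6279525756836), 70.69536590576172)
-19.359081216300122$[0]: bad value
```

```bash
python3 -m handwheel '[{"tx":0.008,"ty":-0.055},{"tx":0.008,"ty":-0.055},{"tx":0.008,"ty":-0.055},{"tx":0.008,"ty":-0.055},{"tx":0.008,"ty":-0.055},{"tx":0.008,"ty":-0.055},{"tx":0.008,"ty":-0.055},{"tx":0.008,"ty":-0.055}]'; python3 -m handwheel '[{},{}]'
```

```text
$[0]: bad value
$[0]: bad value
```

```bash
python3 -m handwheel '[{"gripper":0,"tx":0,"ty":0,"tz":0,"rx":0,"ry":0,"rz":9},{"gripper":0,"tx":0,"ty":0,"tz":0,"rx":0,"ry":0,"rz":9},{"gripper":0,"tx":0,"ty":0,"tz":0,"rx":0,"ry":0,"rz":9},{"gripper":0,"tx":0,"ty":0,"tz":0,"rx":0,"ry":0,"rz":9},{"gripper":0,"tx":0,"ty":0,"tz":0,"rx":0,"ry":0,"rz":9}]'
```

```text
t: 1.78
ee_pos: [263.3, -566.8, 404.7]
orientation: [3.092, -0.556, -0.0]
ft_force: [0.2, -0.8, -0.7]
width: 88.1
```

```bash
python3 -m handwheel '[{"gripper":0,"tx":0.0079,"ty":-0.055,"tz":0,"rx":0,"ry":0,"rz":0},{"gripper":0,"tx":0.0079,"ty":-0.055,"tz":0,"rx":0,"ry":0,"rz":0},{"gripper":0,"tx":0.0079,"ty":-0.055,"tz":0,"rx":0,"ry":0,"rz":0},{"gripper":0,"tx":0.0079,"ty":-0.055,"tz":0,"rx":0,"ry":0,"rz":0},{"gripper":0,"tx":0.0079,"ty":-0.055,"tz":0,"rx":0,"ry":0,"rz":0},{"gripper":0,"tx":0.0079,"ty":-0.055,"tz":0,"rx":0,"ry":0,"rz":0},{"gripper":0,"tx":0.0079,"ty":-0.055,"tz":0,"rx":0,"ry":0,"rz":0},{"gripper":0,"tx":0.0079,"ty":-0.055,"tz":0,"rx":0,"ry":0,"rz":0}]'
python3 -m handwheel '[{"gripper":0,"tx":0,"ty":0,"tz":0.03,"rx":0,"ry":0,"rz":0},{"gripper":0,"tx":0,"ty":0,"tz":0.03,"rx":0,"ry":0,"rz":0},{"gripper":0,"tx":0,"ty":0,"tz":0.03,"rx":0,"ry":0,"rz":0},{"gripper":0,"tx":0,"ty":0,"tz":0,"rx":0,"ry":0,"rz":0},{"gripper":0,"tx":0,"ty":0,"tz":0,"rx":0,"ry":0,"rz":0}]'
python3 - <<'E'
from h import *
for n in ['top','scene']:
    p=viewer.get_image(n); save(p,n+'1')
    if n=='scene': save({'image':cv2.resize(p['image'][100:260,100:280],None,fx=3.5,fy=3.5,interpolation=cv2.INTER_CUBIC)},'c1')
print(ctrl.get_obs()['ee_pos'],ctrl.get_obs()['qpos'])
E
```

```text
t: 2.78
ee_pos: [474.4, -173.6, 405.0]
orientation: [3.093, -0.548, 0.001]
ft_force: [0.5, -0.7, -0.1]
width: 87.8
t: 3.4
ee_pos: [474.2, -175.5, 315.5]
orientation: [3.093, -0.548, 0.002]
ft_force: [0.3, -0.1, 0.4]
width: 87.8
[ 474.25033408 -175.59092086  315.98182359] [-3.78135950e-01  3.80332488e-01  1.95518625e+00  1.83496243e-05
  8.03737266e-01  1.54341298e+00]
```

View pics/c1.png

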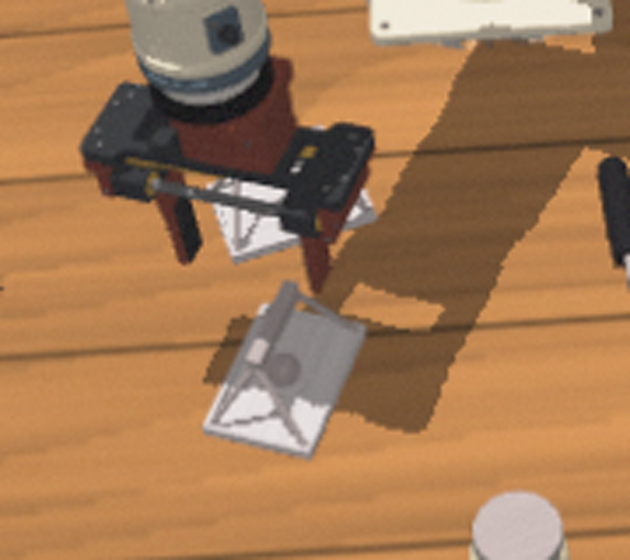

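```bash
python3 -m handwheel '[{"gripper":0,"tx":-0.0006,"ty":-0.0016,"tz":0.02,"rx":0,"ry":0,"rz":0},{"gripper":0,"tx":0,"ty":0,"tz":0.025,"rx":0,"ry":0,"rz":0},{"gripper":0,"tx":0,"ty":0,"tz":0.02,"rx":0,"ry":0,"rz":0},{"gripper":0,"tx":0,"ty":0,"tz":0.01,"rx":0,"ry":0,"rz":0},{"gripper":0,"tx":0,"ty":0,"tz":0.008,"rx":0,"ry":0,"rz":0},{"gripper":0,"tx":0,"ty":0,"tz":0,"rx":0,"ry":0,"rz":0}]'
python3 -m handwheel '[{"gripper":0.4,"tx":0,"ty":0,"tz":0,"rx":0,"ry":0,"rz":0},{"gripper":0.6,"tx":0,"ty":0,"tz":0,"rx":0,"ry":0,"rz":0},{"gripper":0.7,"tx":0,"ty":0,"tz":0,"rx":0,"ry":0,"rz":0},{"gripper":0.75,"tx":0,"ty":0,"tz":0,"rx":0,"ry":0,"rz":0},{"gripper":0.75,"tx":0,"ty":0,"tz":0,"rx":0,"ry":0,"rz":0}]'
python3 - <<'E'
from h import *
p=viewer.get_image('scene'); 
save({'image':cv2.resize(p['image'][120:250,110:270],None,fx=4,fy=4,interpolation=cv2.INTER_CUBIC)},'c2')
print(ctrl.get_obs()['ee_pos'],ctrl.get_obs()['width'],ctrl.get_obs()['ft_force'])
E
```

```text
t: 4.25
ee_pos: [473.9, -173.7, 231.8]
orientation: [3.093, -0.548, 0.0]
ft_force: [-0.3, -0.5, -0.4]
width: 87.9
t: 4.88
ee_pos: [473.8, -173.6, 231.7]
orientation: [-3.093, 0.548, -0.0]
ft_force: [0.3, -1.0, 0.1]
width: 41.2
[ 473.7439692  -173.58675424  231.67059484] 37.27579509283785 [-0.61697301  0.39081533 -0.23870749]
```

View pics/c2.png

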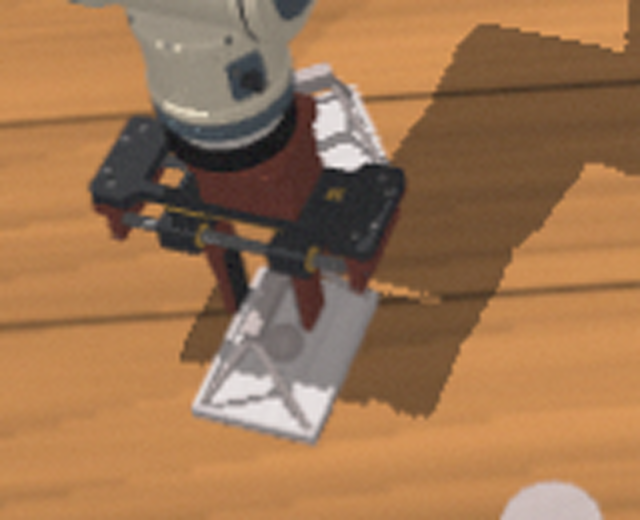

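```bash
python3 -m handwheel '[{"gripper":0.77,"tx":0,"ty":0,"tz":0,"rx":0,"ry":0,"rz":0},{"gripper":0.77,"tx":0,"ty":0,"tz":0,"rx":0,"ry":0,"rz":0},{"gripper":0.79,"tx":0,"ty":0,"tz":0,"rx":0,"ry":0,"rz":0},{"gripper":0.81,"tx":0,"ty":0,"tz":0,"rx":0,"ry":0,"rz":0},{"gripper":0.83,"tx":0,"ty":0,"tz":0,"rx":0,"ry":0,"rz":0},{"gripper":0.85,"tx":0,"ty":0,"tz":0,"rx":0,"ry":0,"rz":0},{"gripper":0.87,"tx":0,"ty":0,"tz":0,"rx":0,"ry":0,"rz":0},{"gripper":0.9,"tx":0,"ty":0,"tz":0,"rx":0,"ry":0,"rz":0}]'
python3 -m handwheel '[{"gripper":1,"tx":0,"ty":0,"tz":0,"rx":0,"ry":0,"rz":0},{"gripper":1,"tx":0,"ty":0,"tz":0,"rx":0,"ry":0,"rz":0},{"gripper":1,"tx":0,"ty":0,"tz":0,"rx":0,"ry":0,"rz":0},{"gripper":1,"tx":0,"ty":0,"tz":0,"rx":0,"ry":0,"rz":0}]'
```

```text
t: 5.92
ee_pos: [473.8, -173.5, 231.7]
orientation: [-3.093, 0.548, -0.0]
ft_force: [1.2, 1.9, 1.3]
width: 11.8
t: 6.42
ee_pos: [473.8, -173.5, 231.7]
orientation: [-3.093, 0.548, -0.0]
ft_force: [1.6, 3.4, 3.0]
width: 11.7
```

```bash
python3 -m handwheel '[{"gripper":1,"tx":0,"ty":0,"tz":-0.004,"rx":0,"ry":0,"rz":0},{"gripper":1,"tx":0,"ty":0,"tz":-0.008,"rx":0,"ry":0,"rz":0},{"gripper":1,"tx":0,"ty":0,"tz":-0.014,"rx":0,"ry":0,"rz":0},{"gripper":1,"tx":0,"ty":0,"tz":-0.020,"rx":0,"ry":0,"rz":0},{"gripper":1,"tx":0,"ty":0,"tz":-0.020,"rx":0,"ry":0,"rz":0},{"gripper":1,"tx":0,"ty":0,"tz":-0.014,"rx":0,"ry":0,"rz":0},{"gripper":1,"tx":0,"ty":0,"tz":-0.008,"rx":0,"ry":0,"rz":0},{"gripper":1,"tx":0,"ty":0,"tz":-0.004,"rx":0,"ry":0,"rz":0}]'
python3 -m handwheel '[{"gripper":1,"tx":0,"ty":0,"tz":0,"rx":0,"ry":0,"rz":0},{"gripper":1,"tx":0,"ty":0,"tz":0,"rx":0,"ry":0,"rz":0}]'
python3 - <<'E'
from h import *
p=viewer.get_image('scene'); 
save({'image':cv2.resize(p['image'][80:240,110:290],None,fx=3.7,fy=3.7,interpolation=cv2.INTER_CUBIC)},'c3')
print(ctrl.get_obs()['ee_pos'],ctrl.get_obs()['width'],ctrl.get_obs()['ft_force'])
E
```

```text
t: 7.42
ee_pos: [473.7, -173.6, 324.1]
orientation: [3.093, -0.548, 0.0]
ft_force: [-0.6, -0.4, -3.6]
width: 11.8
t: 7.68
ee_pos: [473.6, -173.5, 323.1]
orientation: [-3.093, 0.548, 0.002]
ft_force: [-0.8, -0.7, -3.0]
width: 11.6
[ 473.57541885 -173.52352175  323.11555331] 12.32264057785711 [ 0.69608555  0.65058316 -3.50524508]
```

View pics/c3.png

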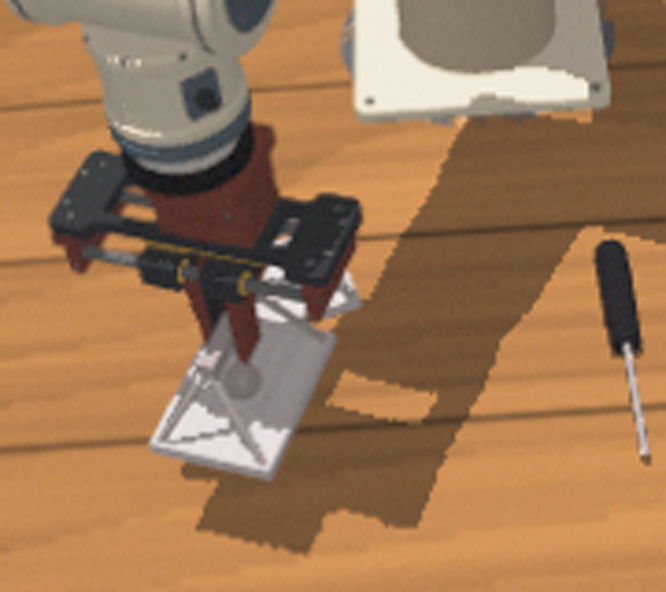

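```bash
python3 -m handwheel '[{"gripper":1,"tx":0,"ty":0,"tz":-0.004,"rx":0,"ry":0,"rz":-3},{"gripper":1,"tx":0,"ty":0,"tz":-0.010,"rx":0,"ry":0,"rz":-6},{"gripper":1,"tx":0,"ty":0,"tz":-0.014,"rx":0,"ry":0,"rz":-9},{"gripper":1,"tx":0,"ty":0,"tz":-0.014,"rx":0,"ry":0,"rz":-9},{"gripper":1,"tx":0,"ty":0,"tz":-0.014,"rx":0,"ry":0,"rz":-9},{"gripper":1,"tx":0,"ty":0,"tz":-0.010,"rx":0,"ry":0,"rz":-9},{"gripper":1,"tx":0,"ty":0,"tz":-0.004,"rx":0,"ry":0,"rz":-9},{"gripper":1,"tx":0,"ty":0,"tz":-0.002,"rx":0,"ry":0,"rz":-9}]'
python3 -m handwheel '[{"gripper":1,"tx":0,"ty":0,"tz":0,"rx":0,"ry":0,"rz":-9},{"gripper":1,"tx":0,"ty":0,"tz":0,"rx":0,"ry":0,"rz":-9},{"gripper":1,"tx":0,"ty":0,"tz":0,"rx":0,"ry":0,"rz":-9},{"gripper":1,"tx":0,"ty":0,"tz":0,"rx":0,"ry":0,"rz":-9},{"gripper":1,"tx":0,"ty":0,"tz":0,"rx":0,"ry":0,"rz":-7},{"gripper":1,"tx":0,"ty":0,"tz":0,"rx":0,"ry":0,"rz":-4},{"gripper":1,"tx":0,"ty":0,"tz":0,"rx":0,"ry":0,"rz":0},{"gripper":1,"tx":0,"ty":0,"tz":0,"rx":0,"ry":0,"rz":0}]'
python3 - <<'E'
from h import *
p=viewer.get_image('scene'); 
save({'image':cv2.resize(p['image'][60:240,110:290],None,fx=3.3,fy=3.3,interpolation=cv2.INTER_CUBIC)},'c4')
print(ctrl.get_obs()['ee_pos'],ctrl.get_obs()['qpos'],ctrl.get_obs()['ft_force'])
from scipy.spatial.transform import Rotation as Ro
print(Ro.from_rotvec(ctrl.get_obs()['orientation']).as_matrix().round(3))
E
```

```text
t: 8.72
ee_pos: [473.7, -173.6, 395.5]
orientation: [-2.921, -1.157, 0.001]
ft_force: [-0.7, 0.3, -3.5]
width: 12.0
t: 9.72
ee_pos: [473.7, -173.6, 395.4]
orientation: [-2.224, -2.218, 0.0]
ft_force: [0.1, -0.4, -3.7]
width: 12.1
[ 473.71266933 -173.57288682  395.50193975] [-3.74804147e-01  2.58750875e-01  1.90046604e+00 -1.63745888e-05
  9.82721585e-01 -3.72119002e-01] [ 0.93302742  0.1339562  -3.2688692 ]
[[ 0.003  1.    -0.   ]
 [ 1.    -0.003  0.   ]
 [ 0.    -0.    -1.   ]]
```

View pics/c4.png

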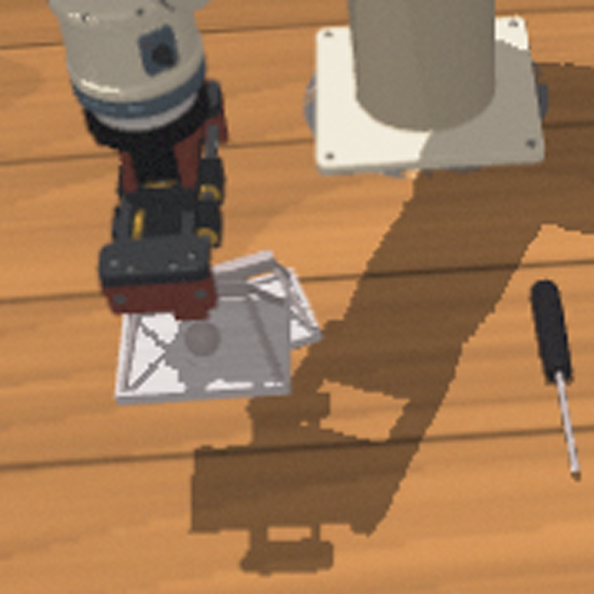

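```bash
python3 -m handwheel '[{"gripper":1,"tx":0.006,"ty":0.0023,"tz":0,"rx":0,"ry":0,"rz":0},{"gripper":1,"tx":0.012,"ty":0.0047,"tz":0,"rx":0,"ry":0,"rz":0},{"gripper":1,"tx":0.020,"ty":0.0078,"tz":0,"rx":0,"ry":0,"rz":0},{"gripper":1,"tx":0.026,"ty":0.0101,"tz":0,"rx":0,"ry":0,"rz":0},{"gripper":1,"tx":0.030,"ty":0.0117,"tz":0,"rx":0,"ry":0,"rz":0},{"gripper":1,"tx":0.026,"ty":0.0101,"tz":0,"rx":0,"ry":0,"rz":0},{"gripper":1,"tx":0.020,"ty":0.0078,"tz":0,"rx":0,"ry":0,"rz":0},{"gripper":1,"tx":0.010,"ty":0.0039,"tz":0,"rx":0,"ry":0,"rz":0}]'
python3 - <<'E'
from h import *
p=viewer.get_image('scene'); save(p,'s5')
p=viewer.get_image('top'); save(p,'t5')
print(ctrl.get_obs()['ee_pos'])
E
```

```text
t: 10.78
ee_pos: [532.7, -22.0, 395.7]
orientation: [-2.221, -2.221, -0.0]
ft_force: [0.7, 0.1, -2.1]
width: 11.8
[532.62769652 -22.57825    395.65063315]
```

View pics/s5.png

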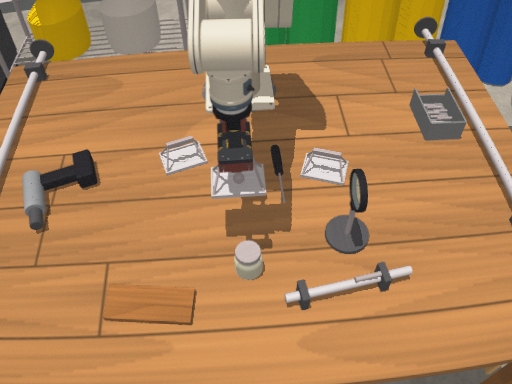

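```bash
python3 -m handwheel '[{"gripper":1,"tx":0.010,"ty":0.0039,"tz":0,"rx":0,"ry":0,"rz":0},{"gripper":1,"tx":0.020,"ty":0.0078,"tz":0,"rx":0,"ry":0,"rz":0},{"gripper":1,"tx":0.028,"ty":0.011,"tz":0,"rx":0,"ry":0,"rz":0},{"gripper":1,"tx":0.030,"ty":0.0118,"tz":0,"rx":0,"ry":0,"rz":0},{"gripper":1,"tx":0.026,"ty":0.0102,"tz":0,"rx":0,"ry":0,"rz":0},{"gripper":1,"tx":0.020,"ty":0.0078,"tz":0,"rx":0,"ry":0,"rz":0},{"gripper":1,"tx":0.011,"ty":0.0043,"tz":0,"rx":0,"ry":0,"rz":0},{"gripper":1,"tx":0.004,"ty":0.0017,"tz":0,"rx":0,"ry":0,"rz":0}]'
python3 -m handwheel '[{"gripper":1,"tx":0,"ty":0,"tz":0,"rx":0,"ry":0,"rz":0},{"gripper":1,"tx":0,"ty":0,"tz":0,"rx":0,"ry":0,"rz":0},{"gripper":1,"tx":0,"ty":0,"tz":0,"rx":0,"ry":0,"rz":0},{"gripper":1,"tx":0,"ty":0,"tz":0,"rx":0,"ry":0,"rz":0}]'
cat > chk.py <<'E'
from h import *
import sys
i=sys.argv[1]
o=ctrl.get_obs(); print(o['t'],o['ee_pos'].round(1),o['ft_force'].round(1),o['width'],abs(o['qvel']).max())
for n in ['scene','top']:
    p=viewer.get_image(n); save(p,n+i)
    for r in recognise(p,'ball_center')[:2]:
        u,v=r['xy'][0]*512,r['xy'][1]*384; q=unproj(p,u,v,plane=180); print(n,'ball',r['p'],int(u),int(v),'on z=180:',q.round(1),'depth pt',unproj(p,u,v).round(1))
    C=cloud(p)
    m=(np.hypot(C[...,0]-591,C[...,1]-126)<85)&(C[...,2]>150)&(C[...,2]<185)
    if m.sum()>10:
        q=C[m]; print(n,'tray',cv2.minAreaRect(q[:,:2].astype(np.float32)),q.mean(0).round(1))
        A=np.c_[q[:,:2]-q[:,:2].mean(0),np.ones(len(q))]; f=q[:,2]<174; s=np.linalg.lstsq(A[f],q[f,2],rcond=None)[0]; print('slope deg',np.degrees(s[:2]).round(2),s[2])
    m=(np.hypot(C[...,0]-591,C[...,1]-237)<70)&(C[...,1]>215)&(C[...,2]>125)&(C[...,2]<235)
    q=C[m]
    if len(q)>10: print(n,'glass',cv2.minAreaRect(q[:,:2].astype(np.float32)),q.min(0).round(),q.max(0).round())
    if n=='scene': save({'image':cv2.resize(p['image'][120:260,250:410],None,fx=4,fy=4,interpolation=cv2.INTER_CUBIC)},'z'+i)
E
python3 chk.py 6
```

```text
t: 11.88
ee_pos: [591.2, 125.7, 395.5]
orientation: [-2.223, -2.22, 0.001]
ft_force: [-0.8, 0.1, -3.1]
width: 12.0
t: 12.38
ee_pos: [591.1, 124.9, 395.8]
orientation: [2.224, 2.219, 0.0]
ft_force: [0.5, 0.6, -4.5]
width: 11.6
12.375 [591.1 124.9 395.8] [ 0.5  0.6 -4.5] 11.641912287144912 0.004350126599885562
scene ball 0.51 310 193 on z=180: [591.6 131.2 180. ] depth pt [598.3 129.5 188.7]
scene tray ((593.7715454101562, 124.80563354492188), (122.10526275634766, 84.4343032836914), 89.15342712402344) [603.  119.6 168.9]
slope deg [ 1.02 -0.35] 168.01410070370275
scene glass ((593.1040649414062, 235.34201049804688), (96.59878540039062, 18.855518341064453), 0.8085401058197021) [545. 226. 125.] [641. 245. 229.]
top tray ((589.3013916015625, 81.27796936035156), (30.361040115356445, 83.79397583007812), 89.7965316772461) [592.9  77.7 171.3]
slope deg [ 0.11 -2.93] 169.53313299926316
top glass ((587.905517578125, 236.91212463378906), (16.98946189880371, 61.39154052734375), 87.86311340332031) [557. 229. 126.] [619. 246. 231.]
```

View pics/z6.png

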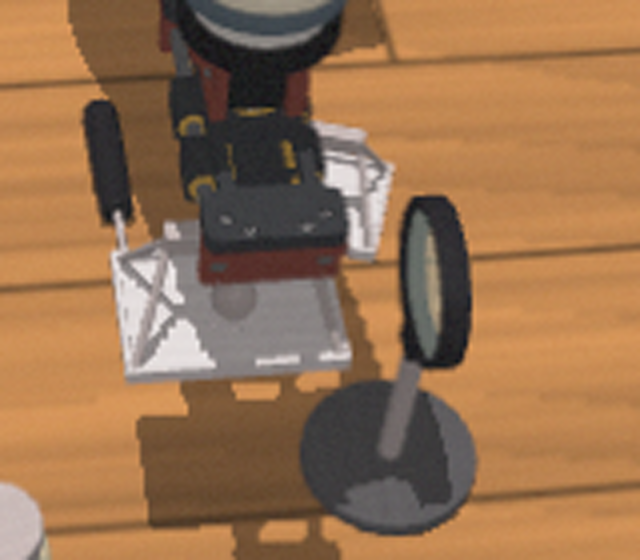

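View pics/top6.png

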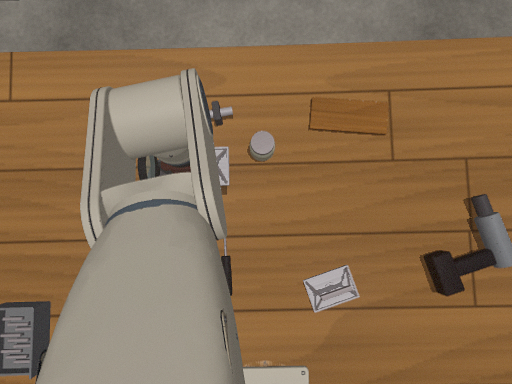

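```bash
for i in 1 2 3; do python3 -m handwheel '[{"gripper":1,"tx":0,"ty":0,"tz":0,"rx":0,"ry":0,"rz":0},{"gripper":1,"tx":0,"ty":0,"tz":0,"rx":0,"ry":0,"rz":0},{"gripper":1,"tx":0,"ty":0,"tz":0,"rx":0,"ry":0,"rz":0},{"gripper":1,"tx":0,"ty":0,"tz":0,"rx":0,"ry":0,"rz":0},{"gripper":1,"tx":0,"ty":0,"tz":0,"rx":0,"ry":0,"rz":0},{"gripper":1,"tx":0,"ty":0,"tz":0,"rx":0,"ry":0,"rz":0},{"gripper":1,"tx":0,"ty":0,"tz":0,"rx":0,"ry":0,"rz":0},{"gripper":1,"tx":0,"ty":0,"tz":0,"rx":0,"ry":0,"rz":0}]'; done
python3 -m handwheel '[{"gripper":1,"tx":0,"ty":0,"tz":0,"rx":0,"ry":0,"rz":2},{"gripper":1,"tx":0,"ty":0,"tz":0,"rx":0,"ry":0,"rz":4},{"gripper":1,"tx":0,"ty":0,"tz":0,"rx":0,"ry":0,"rz":7},{"gripper":1,"tx":0,"ty":0,"tz":0,"rx":0,"ry":0,"rz":8},{"gripper":1,"tx":0,"ty":0,"tz":0,"rx":0,"ry":0,"rz":8},{"gripper":1,"tx":0,"ty":0,"tz":0,"rx":0,"ry":0,"rz":8},{"gripper":1,"tx":0,"ty":0,"tz":0,"rx":0,"ry":0,"rz":8},{"gripper":1,"tx":0,"ty":0,"tz":0,"rx":0,"ry":0,"rz":8}]'
python3 -m handwheel '[{"gripper":1,"tx":0,"ty":0,"tz":0,"rx":0,"ry":0,"rz":8},{"gripper":1,"tx":0,"ty":0,"tz":0,"rx":0,"ry":0,"rz":8},{"gripper":1,"tx":0,"ty":0,"tz":0,"rx":0,"ry":0,"rz":8},{"gripper":1,"tx":0,"ty":0,"tz":0,"rx":0,"ry":0,"rz":7},{"gripper":1,"tx":0,"ty":0,"tz":0,"rx":0,"ry":0,"rz":4},{"gripper":1,"tx":0,"ty":0,"tz":0,"rx":0,"ry":0,"rz":2},{"gripper":1,"tx":0,"ty":0,"tz":0,"rx":0,"ry":0,"rz":0},{"gripper":1,"tx":0,"ty":0,"tz":0,"rx":0,"ry":0,"rz":0}]'
python3 -m handwheel '[{"gripper":1,"tx":0,"ty":0,"tz":0,"rx":0,"ry":0,"rz":0},{"gripper":1,"tx":0,"ty":0,"tz":0,"rx":0,"ry":0,"rz":0},{"gripper":1,"tx":0,"ty":0,"tz":0,"rx":0,"ry":0,"rz":0},{"gripper":1,"tx":0,"ty":0,"tz":0,"rx":0,"ry":0,"rz":0}]'
python3 chk.py 7
```

```text
t: 13.58
ee_pos: [591.1, 125.2, 395.7]
orientation: [2.223, 2.22, 0.0]
ft_force: [-0.4, 0.2, -3.1]
width: 12.0
t: 14.58
ee_pos: [591.1, 125.2, 395.7]
orientation: [2.223, 2.22, 0.0]
ft_force: [-0.0, 0.4, -3.5]
width: 11.4
t: 15.58
ee_pos: [591.1, 125.2, 395.7]
orientation: [-2.223, -2.22, 0.0]
ft_force: [0.1, 0.4, -4.0]
width: 12.2
t: 16.58
ee_pos: [591.1, 125.2, 395.7]
orientation: [2.983, 0.986, -0.0]
ft_force: [0.9, -0.4, -3.3]
width: 11.8
t: 17.58
ee_pos: [591.1, 125.2, 395.7]
orientation: [-3.142, 0.002, -0.0]
ft_force: [-0.6, 0.8, -3.2]
width: 11.7
t: 18.08
ee_pos: [591.1, 125.2, 395.7]
orientation: [3.142, -0.002, -0.0]
ft_force: [0.2, 0.9, -3.2]
width: 11.9
18.075 [591.1 125.2 395.7] [ 0.2  0.9 -3.2] 11.861860732554598 0.0006367815312467134
scene ball 0.29 350 224 on z=180: [678.6 203.8 180. ] depth pt [599.  238.8  58.5]
scene tray ((593.3973388671875, 123.34674072265625), (85.0289077758789, 123.3873291015625), 89.94620513916016) [602.3 120.8 168.9]
slope deg [0.34 0.02] 168.09337510135683
scene glass ((593.8125, 235.39463806152344), (94.59166717529297, 18.303836822509766), 0.3485974371433258) [547. 226. 125.] [641. 245. 230.]
top tray ((595.01220703125, 96.74948120117188), (88.97270202636719, 91.55010986328125), 58.05442810058594) [602.2  91.6 171.3]
slope deg [-0.32 -0.42] 169.33721847376552
top glass ((587.3965454101562, 236.72506713867188), (16.319509506225586, 61.06269836425781), 86.7485580444336) [557. 229. 126.] [618. 246. 227.]
```

View pics/z7.png

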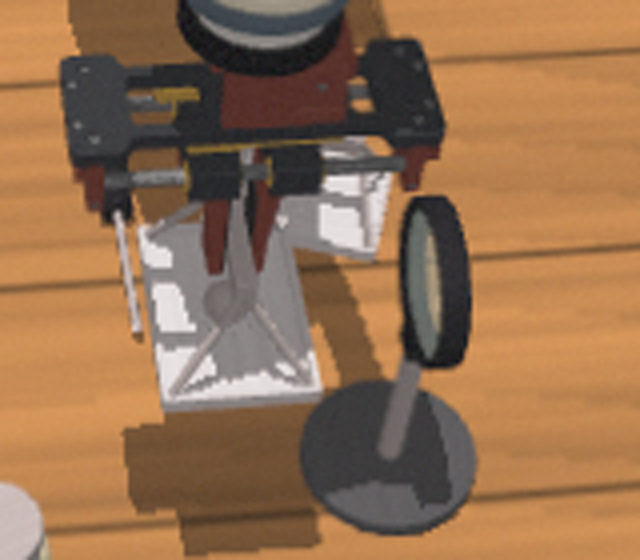

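Run:
```python
from h import *
p=viewer.get_image('scene'); print(proj(p,[592.5,124.5,180]))
save({'image':cv2.resize(p['image'][165:225,280:340],None,fx=10,fy=10,interpolation=cv2.INTER_CUBIC)},'z8')
```

```text
[307.015404   194.02265632]
```

View pics/z8.png

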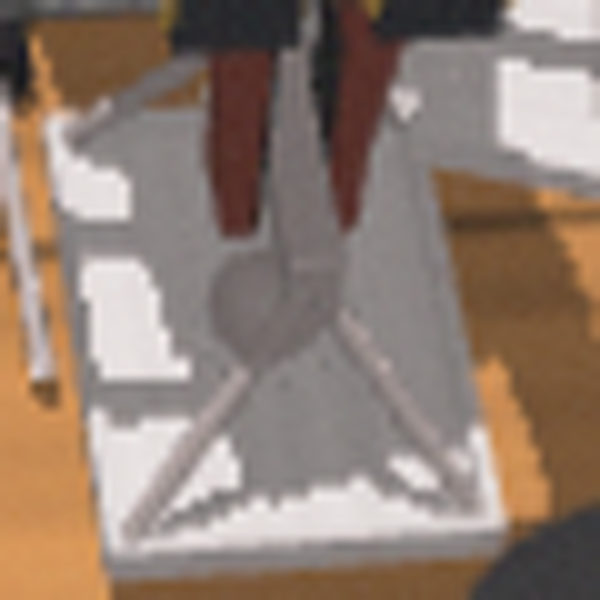

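```bash
python3 -c "
from workcell import ctrl
print(ctrl.close_job()); o=ctrl.get_obs(); print(o['t'],o['ee_pos'],o['width'])"
```

```text
the job is handed in; nothing more can be done
None
the job is handed in; nothing more can be done
```

The job is handed in. The tray was held steady at the viewing spot in both orientations, and the handover gave no verdict.

- **Which tray:** Of the three look-alikes, I took the one at top-image pixel (327,218). It is about 0.5 m from the base, the farthest of the three, and it holds the ball.
- **What I did:** I pinched the handle bar at its centre and lifted the tray level. I held it for over three seconds with a short end to the glass, then turned it a quarter turn in place so a long side faces the glass. The clock read about 18 s at the end.
- **Last position check:** In the scene camera, the tray centre was about 112 mm in front of the glass centre and within 1 mm of its axis sideways. It was level within about 0.5° and square within about 1°. The arm height and tray floor height put the ball at about 180 mm.
- **Grip and steadiness:** The arm was still, the wrist showed about 3 N (the weight of the tray and ball), and the jaws were 11.9 mm apart on the 12 mm bar. No contact with the magnifier showed in the forces or the pictures.
- **Checks that failed or disagreed:**
  - The ball detector's last report was wrong: low confidence (0.29) and a point on the magnifier's foot. I checked the ball in an enlarged crop instead, about 1 pixel from where it should be, in its pocket.
  - The top camera was mostly blocked by the arm at the viewing spot, so its tray fit there was unusable.
  - The bystanders were never approached, but I did not re-measure them at the end.

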